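# Steam the custard pots

### The arm

A 6-joint arm with a two-finger parallel gripper is mounted at the origin on the work surface. World frame = base frame: x ahead of the robot, y to its left, z up, the work surface at z = 0. Lengths are in m, angles in rad, forces in N, time in s.
With the tool pointing down it reaches from about 0.3 to 0.875 m from the base axis. Payload 6.4 kg.
Tool frame: the origin (TCP) lies midway between the tips of the shut fingers; the grasp point (between the pads) lies 19 mm behind it; z points along the fingers, y is the line along which they close (so a half turn about z gives the same grasp; the last joint's range is limited). The gripper opens to 85 mm and grips with 20 to 120 N. Pads are 22 mm wide; open, the fingers measure 114 mm over their backs; the gripper's body (76 mm by 85 mm) begins 54 mm behind the grasp point. The pads swing forward as they close: fully open they stand 13 mm farther back than shut.
Start: joints at [1.066, 0.181, 1.607, -0, 1.354, -0.206], TCP at [0.169, 0.55, 0.231] pointing down, gripper open.
Joint ranges: [-2.99, 2.99], [-0.89, 2.07], [0.3, 2.58], [-1.14, 4.28], [0, 2.63], [-3.12, 3.12]. Speed limits (rad/s): [2.57, 2.57, 3.01, 3.14, 3.14, 3.14].

### API

Orientations are given as a unit quaternion [w, x, y, z].
In Python, from bench import get_obs, camera, hand_in gives the robot as it stands.
- The arm moves only by the tool carry_out, never from a script. Its argument "plan" is a list that holds one entry, the list of rows, each a list of 7 numbers: the shift along the world's x, y, z in m, then the turn, a rotation vector about the world's x, y, z in rad, then the opening, from 0 (shut) to 1 (fully open). In form: [[[x, y, z, rx, ry, rz, hand], ...]]. A call has exactly 5 rows; each row is the pose to reach, as a shift and turn from the pose commanded when the call began; what a row does not reach only later rows make up. A row lasts 1/12 s, in which the tool goes at most 41.7 mm and 7.16 degrees, less where a joint would pass 70% of its speed; a pose out of reach is approached as far as the arm can. A call with a gripper value outside its range is refused whole. The fingers move at their own pace and stop on an object; the grip force is fixed at half the most. Time passes only in rows, so rows that repeat a pose let the fingers close, or fill a call up. It gives the time, the measured TCP pose, the force, the opening and the grip force at its end, in the units of the state.
- get_obs(): the state, without advancing time (a new reading comes with each control period).
- camera(name): name is "scene" or "top"; returns a dict with "pixels" (420x560x3 uint8, red, green, blue), "z_map" (420x560 float32, m along the optical axis (not along the pixel's ray), 0 where there is no reading), "camera_matrix" (3x3 intrinsics, pixels), "cam_to_world" (4x4, takes a point from camera to world coordinates). Camera axes: x right, y up, looking along -z (the intrinsics and any distortion apply to the point x, -y, -z); pixel columns grow to the right and rows downward; lengths in m; the calibration is good to about 2 mm. A picture is of the moment at which its call begins.
- hand_in(): hands the job in; it is judged then, once.
The state is a dict: "time_s": time; "q": joint angles; "dq": joint speeds; "joint_efforts": joint torques, N m; "eef_pos": TCP position; "eef_rot": TCP orientation; "wrist_force": force on the tool from outside, world axes, zero at the start; "torque": the same for the moment, N m; "opening": opening from 0.0 (shut) to 1.0 (fully open); "grasp_force": force on a finger pad.
Only numpy, scipy, OpenCV 4.12 (cv2) and the standard library are available. Lean on these libraries where they do the work, as an engineer would, in place of code of your own. Each camera call takes 0.05 s, during which the arm holds its last target. There are 200 camera calls.

### The job

The small lidded custard pots were delivered in the carton: fold both of its flaps right back, well past upright, so that they stay open, and stand every pot upright in the basin of the steamer. When all are in, shut the steamer's clear lid fully, and only after that turn its timer knob clockwise until the pointer meets the index mark. Leave the pepper mill and the spice jar standing where they are.

Things in the scene. Friction and masses are not known exactly. Their poses are not given: they have to be found in the camera images.
- carton: open-topped cardboard carton, fixed, outside 128 (x) x 270 (y) x 72 mm tall, walls and floor 4 mm; origin at the centre of its underside, z up. Two flaps, hinged on the rim of its long (y) sides (hinge lines at x = -63 and +63, z = 72 mm), meet over the middle; two to four pots stand inside in a row along y, their knobs 6 mm below the rim. Its short end flaps hang outside
- flap_near_panel (a joint): angle of the flap hinged on the carton's -x side: 0 = closed, level; 1.57 = upright; grows as it opens to the outside, stop at 2.6. Stays where it is left (light friction, under 1 N at its free edge). The panel is 62 mm from hinge to free edge, 266 mm wide, 4 mm thick
- flap_far_panel (a joint): the same for the flap hinged on the carton's +x side, opening towards +x
- flap_near_bar (a point): middle of the white carry bar on the -x flap: a round bar 10 mm thick, 56 mm long, parallel to the hinge, held at its ends by two posts 6 mm wide, 28 mm above the hinge plane and 36 mm from the hinge line (flap closed); 19 mm free beneath it
- flap_far_bar (a point): the same on the +x flap
- steamer: white countertop steamer, fixed: 300 mm long (y), reaching from x = -136 to +110 mm; origin on its underside, z up. On its -x side a deck 60 mm high with the timer knob, on its +x side the aluminium basin (rim 96 mm high, walls 6 mm)
- basin_floor (a point): centre of the basin's inner floor, 36 mm above the counter; the inside measures 124 (x) x 274 (y) mm and is 60 mm deep, so that four pots stand in a row along y; axes as the steamer's
- lid_panel (a joint): angle of the steamer's clear lid, hinged on the basin's +x rim: 0 = shut, level; 1.57 = upright; it starts open near upright, its edge 236 mm above the counter, so keep what is carried clear of it. Stays where it is left (friction, 1 to 2.5 N at its free edge); stop at 1.75
- lid_edge (a point): middle of the lid's free edge, a black round bar 12 mm thick, 284 mm long, 134 mm from the hinge line; the rest of the lid is 5 mm thick
- lid_hinge (a point): middle of the lid's hinge line, at x = +104 mm of the steamer, 102 mm above the counter; the lid opens upward and towards +x of the steamer
- timer_knob (a joint): timer knob angle, grows clockwise seen from above, 0 to 4.5; 0 = pointer to the steamer's +y. Light friction (0.03 N m). Black round skirt 46 mm wide, top 69 mm above the counter, with a bar grip 12 mm wide, 38 mm long, up to 94 mm above the counter, lying along the pointer's direction, a white line on the pointer's half
- timer_axis (a point): point on the knob's axis, 84 mm above the counter, in the bar grip
- timer_pointer (a point): tip of the knob's pointer (white, at the edge of the skirt), 27 mm from the axis, turns with the knob
- timer_mark (a point): point at which the pointer must stand, 27 mm from the axis, right inside the one black index mark on the aluminium ring round the knob; it differs from start to start, 0.7 to 2.6 rad clockwise of the pointer's start
- pot1: white ceramic custard pot with its lid stuck on: round, 55 mm wide and 38 mm tall, with an upright round knob 20 mm wide and 24 mm tall on top (62 mm in all); 0.1 to 0.21 kg; origin at the centre of its underside, z up. Absent in some starts
- pot2: white ceramic custard pot with its lid stuck on: round, 55 mm wide and 38 mm tall, with an upright round knob 20 mm wide and 24 mm tall on top (62 mm in all); 0.1 to 0.21 kg; origin at the centre of its underside, z up. Absent in some starts
- pot3: white ceramic custard pot with its lid stuck on: round, 55 mm wide and 38 mm tall, with an upright round knob 20 mm wide and 24 mm tall on top (62 mm in all); 0.1 to 0.21 kg; origin at the centre of its underside, z up. Absent in some starts
- pot4: white ceramic custard pot with its lid stuck on: round, 55 mm wide and 38 mm tall, with an upright round knob 20 mm wide and 24 mm tall on top (62 mm in all); 0.1 to 0.21 kg; origin at the centre of its underside, z up. Absent in some starts
- pepper_mill: bystander to leave alone, between or beside carton and steamer: wooden pepper mill, 48 mm wide, 115 mm tall; origin at the centre of its underside
- spice_jar: bystander to leave alone, between or beside carton and steamer: small spice jar with a steel cap, 44 mm wide, 85 mm tall; origin at the centre of its underside

How it is judged:
On the way, in this order (a step that is already met when the one before it is completed fails the run):
1. both carton flaps are folded back past upright (value of joint each of flap_near_panel, flap_far_panel above 1.9 rad), for 0.2 s.
2. every pot stands upright in the basin, with the lid still open (height (world z) of each of pot1, pot2, pot3, pot4 below 0.05 m and angle between each of pot1, pot2, pot3, pot4's own z axis and vertical below 0.2 rad and x of pot1 in the frame of basin_floor between -0.05 and 0.05 m and y of pot1 in the frame of basin_floor between -0.13 and 0.13 m and x of pot2 in the frame of basin_floor between -0.05 and 0.05 m and y of pot2 in the frame of basin_floor between -0.13 and 0.13 m and x of pot3 in the frame of basin_floor between -0.05 and 0.05 m and y of pot3 in the frame of basin_floor between -0.13 and 0.13 m and x of pot4 in the frame of basin_floor between -0.05 and 0.05 m and y of pot4 in the frame of basin_floor between -0.13 and 0.13 m and value of joint lid_panel above 0.3 rad), for 0.2 s.
3. the lid is shut (value of joint lid_panel below 0.06 rad), for 0.2 s.
4. the pointer stands at the mark, the lid shut (value of joint lid_panel below 0.06 rad and horizontal distance between timer_pointer and timer_mark below 0.0055 m), for 0.2 s.
At the end, for the whole second after the job is handed in: Both flaps stand open past upright (over 1.6 rad; 1.9 rad when opened), every pot stands upright (within 0.2 rad) and at rest on the basin's floor, the lid is shut (under 0.06 rad) and the pointer tip is within 5.5 mm (about 12 degrees) of the mark (all of step 4 and value of joint each of flap_near_panel, flap_far_panel above 1.6 rad and height (world z) of each of pot1, pot2, pot3, pot4 below 0.05 m and angle between each of pot1, pot2, pot3, pot4's own z axis and vertical below 0.2 rad and x of pot1 in the frame of basin_floor between -0.05 and 0.05 m and y of pot1 in the frame of basin_floor between -0.13 and 0.13 m and x of pot2 in the frame of basin_floor between -0.05 and 0.05 m and y of pot2 in the frame of basin_floor between -0.13 and 0.13 m and x of pot3 in the frame of basin_floor between -0.05 and 0.05 m and y of pot3 in the frame of basin_floor between -0.13 and 0.13 m and x of pot4 in the frame of basin_floor between -0.05 and 0.05 m and y of pot4 in the frame of basin_floor between -0.13 and 0.13 m and linear speed of each of pot1, pot2, pot3, pot4 below 0.02 m/s); the robot touches nothing.
It fails at once if the pepper mill or the spice jar is moved more than 4 cm (distance of any of pepper_mill, spice_jar from where it was at the start of the episode above 0.04 m).
Of pot1, pot2, pot3, pot4 only 2 to 4 are there at a start; the rules pass over those that are not, and their reading is None.
At some moment in a run one of pot1, pot2, pot3, pot4 may be knocked a few centimetres aside while the robot is not near it.
It also fails if it takes over 210 s, if anything falls off the work surface, if the arm or the gripper's body presses on something with over 40 N, if the wrist force passes 120 N, or if a joint passes its speed limit or range.

## Working session

There is one attempt and no reset: what is moved stays moved. The work goes in short steps, Python scripts to look and compute and a tool call to move; the robot and the scene stay as the last step left them, time stands still between calls to the robot, and variables do not carry over. Pictures are saved under pics/ and viewed, at most 14 in all, crops included, and the job is handed in when it is done.

Besides the shell and the picture viewer there is one more tool, called as name([rows], argument=value, ...), one row to a line, values as JSON. carry_out: Moves the arm, as the interface text tells. Its arguments: {"type":"object","properties":{"plan":{"type":"array","items":{"type":"array","items":{"type":"array","items":{"type":"number"}}}}},"required":["plan"]}

```bash
mkdir -p pics && cat > h.py <<'E'
import numpy as np, cv2
from bench import get_obs, camera, hand_in
def snap(name,fn=None):
    c=camera(name)
    if fn: cv2.imwrite('pics/'+fn,c['pixels'][:,:,::-1])
    np.savez('/tmp/%s.npz'%name,**c)
    return c
def ray(c,u,v):
    K=c['camera_matrix'];M=c['cam_to_world']
    d=np.array([(u-K[0,2])/K[0,0],-(v-K[1,2])/K[1,1],-1.])
    return M[:3,3],M[:3,:3]@d
def onz(c,u,v,z):
    o,d=ray(c,u,v);return o+d*(z-o[2])/d[2]
def cloud(c):
    K=c['camera_matrix'];M=c['cam_to_world'];D=c['z_map']
    v,u=np.indices(D.shape)
    P=np.stack([(u-K[0,2])/K[0,0]*D,-(v-K[1,2])/K[1,1]*D,-D],-1)
    return P@M[:3,:3].T+M[:3,3]
E
python3 - <<'E'
from h import *
for n in('scene','top'):
    c=snap(n,n+'0.png');print(n,c['cam_to_world'].round(3).tolist(),c['camera_matrix'].round(1).tolist(),(c['z_map']>0).mean())
print(get_obs())
E
```

```text
scene [[-0.674, -0.489, 0.553, 1.194], [0.738, -0.457, 0.496, 0.562], [0.01, 0.743, 0.669, 0.863], [0.0, 0.0, 0.0, 1.0]] [[494.7, 0.0, 284.2], [0.0, 494.7, 207.5], [0.0, 0.0, 1.0]] 0.9960119047619047
top [[-0.023, 0.993, -0.118, 0.433], [-1.0, -0.024, -0.004, 0.004], [-0.007, 0.118, 0.993, 1.203], [0.0, 0.0, 0.0, 1.0]] [[539.4, 0.0, 281.0], [0.0, 539.4, 208.7], [0.0, 0.0, 1.0]] 0.9960416666666667
{'time_s': 0.1, 'q': array([ 1.06568129e+00,  1.81486849e-01,  1.60788971e+00, -6.81520160e-06,
        1.35384910e+00, -2.06347595e-01]), 'dq': array([ 0.00172312, -0.00125214, -0.00260385,  0.00048965, -0.00036658,
       -0.00026198]), 'joint_efforts': array([-2.79451915e-04, -4.45867932e+01, -3.52245641e+01, -1.77741244e-04,
        3.99902390e-03, -6.11990544e-06]), 'eef_pos': array([0.16900903, 0.54907295, 0.23047181]), 'eef_rot': array([-2.81250048e-04,  1.48827969e-01,  9.88862765e-01, -7.66543454e-04]), 'wrist_force': array([-0.58501162, -0.32278749, -0.42811158]), 'torque': array([ 0.03063589, -0.02176296, -0.02217172]), 'grasp_force': 0.0, 'opening': 1.000382534978373}
```

View pics/top0.png

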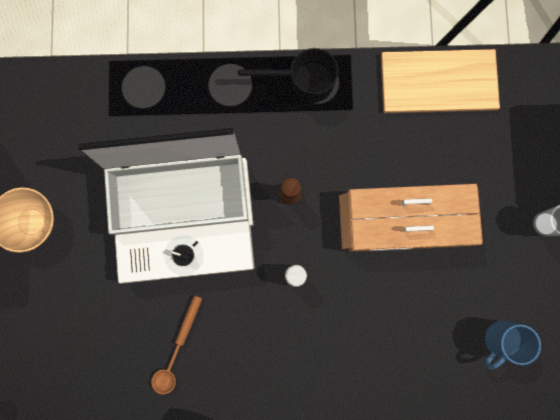

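View pics/scene0.png

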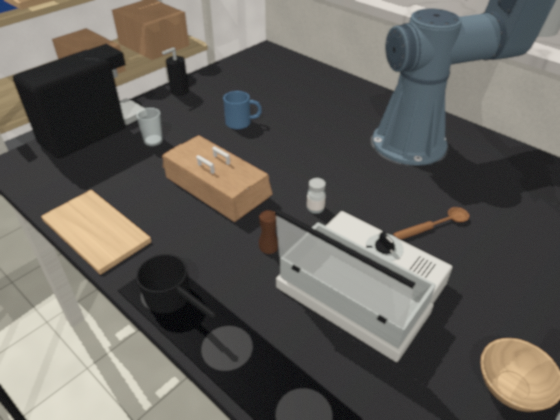

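The top view shows the carton at right (bars at (417,202) and (420,229)) and the steamer at left (knob at (183,255), mark near (196,244)). The mill is at (290,190) and the jar at (296,276). The lid is open toward +x.

```bash
python3 - <<'E'
from h import *
c=snap('top');P=cloud(c);im=c['pixels'];hsv=cv2.cvtColor(im,cv2.COLOR_RGB2HSV)
def rect(m,z,n):
    m=cv2.morphologyEx(m.astype(np.uint8),cv2.MORPH_OPEN,np.ones((3,3)))
    cs,_=cv2.findContours(m,0,1);k=max(cs,key=cv2.contourArea)[:,0]
    w=np.array([onz(c,u,v,z)[:2] for u,v in k],np.float32)
    r=cv2.minAreaRect(w);print(n,r,'box',cv2.boxPoints(r).round(3).tolist())
x,y,z=P[...,0],P[...,1],P[...,2]
rect((abs(z-.074)<.008)&(y<-.1)&(x>.2)&(x<.6)&(y>-.45),.074,'carton')
rect((abs(z-.060)<.006)&(y>.0)&(y<.5)&(x<.45)&(x>.2)&(im.min(2)>110),.06,'deck')
rect((abs(z-.036)<.01)&(y>.05)&(y<.5)&(x>.3),.036,'floor')
rect((abs(z-.097)<.008)&(y>.0)&(y<.5)&(x>.3)&(x<.56),.096,'rim')
for n,(u0,u1,v0,v1) in dict(bar_f=(398,440,192,211),bar_n=(398,440,220,238)).items():
    m=np.zeros(z.shape,bool);m[v0:v1,u0:u1]=1;m&=(z>.085);print(n,m.sum(),P[m].mean(0).round(4),P[m].min(0).round(3),P[m].max(0).round(3))
for n,(u0,u1,v0,v1) in dict(mill=(275,305,175,205),jar=(280,312,260,290)).items():
    m=np.zeros(z.shape,bool);m[v0:v1,u0:u1]=1;m&=(z>.05);q=P[m&(z>z[m].max()-.01)];print(n,q.mean(0).round(3),q.max(0)[2])
# knob
k=cv2.resize(im[225:285,150:225][:,:,::-1],None,fx=8,fy=8,interpolation=cv2.INTER_CUBIC);cv2.imwrite('pics/knob0.png',k)
m=np.zeros(z.shape,bool);m[235:272,160:205]=1
q=P[m&(z>.08)&(z<.105)];print('grip',len(q),q.mean(0),q.min(0),q.max(0))
q=P[(x>.45)&(y>.05)&(y<.5)&(z>.2)&(z<.28)];print('lid edge',q.mean(0),q.min(0),q.max(0))
E
```

```text
carton ((0.5398845672607422, -0.2721076011657715), (0.12112488597631454, 0.27447620034217834), 0.42974862456321716) box [[0.4779999852180481, -0.13500000536441803], [0.47999998927116394, -0.4099999964237213], [0.6010000109672546, -0.4090000092983246], [0.5989999771118164, -0.1340000033378601]]
deck ((0.43727821111679077, 0.24261468648910522), (0.027458271011710167, 0.22596938908100128), 0.9523510932922363) box [[0.421999990940094, 0.35499998927116394], [0.42500001192092896, 0.1289999932050705], [0.453000009059906, 0.12999999523162842], [0.4490000009536743, 0.35600000619888306]]
floor ((0.6067987680435181, 0.23111115396022797), (0.11997099965810776, 0.2727789580821991), 4.682060241699219) box [[0.5360000133514404, 0.3619999885559082], [0.5580000281333923, 0.09000000357627869], [0.6779999732971191, 0.10000000149011612], [0.6549999713897705, 0.3720000088214874]]
rim ((0.5453886389732361, 0.15771079063415527), (0.012614688836038113, 0.15442721545696259), 4.680154800415039) box [[0.5329999923706055, 0.23399999737739563], [0.5450000166893005, 0.07999999821186066], [0.5580000281333923, 0.08100000023841858], [0.5450000166893005, 0.23499999940395355]]
bar_f 152 [ 0.5694 -0.2633  0.1334] [ 0.433 -0.301  0.086] [0.579 0.004 1.203]
bar_n 146 [ 0.515  -0.2626  0.1407] [ 0.433 -0.301  0.087] [0.523 0.004 1.203]
mill [0.433 0.004 1.203] 1.203097293372871
jar [0.433 0.004 1.203] 1.203097293372871
grip 113 [0.47562915 0.21589754 0.09254797] [0.46571584 0.19729315 0.08008982] [0.48509345 0.23503719 0.09828509]
lid edge [0.68101594 0.23367153 0.22867735] [0.66562787 0.0918765  0.20005201] [0.70029688 0.37552857 0.24678592]
```

View pics/knob0.png

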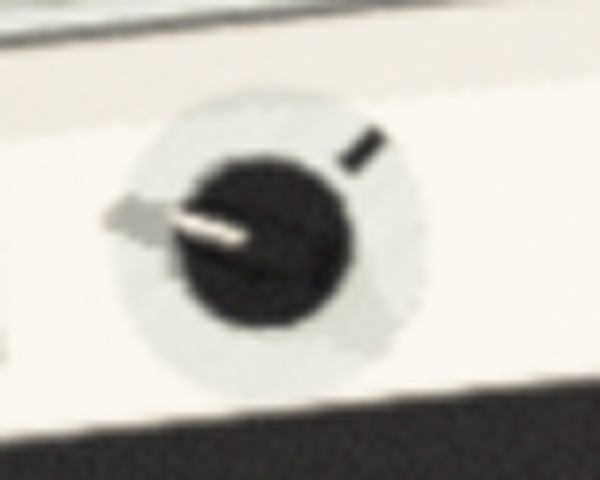

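The steamer is yawed about 4.7° and the basin centre is about (0.607,0.231). The crop shows the white pointer line at left, (175,215) to (245,238), and the mark at upper right, centre (363,148). I'll refine these.

```bash
python3 - <<'E'
from h import *
c=dict(np.load('/tmp/top.npz'));P=cloud(c);im=c['pixels'];ok=c['z_map']>0
z=P[...,2]
def reg(u0,u1,v0,v1,z0,z1):
    m=np.zeros(z.shape,bool);m[v0:v1,u0:u1]=1;return m&ok&(z>z0)&(z<z1)
for n,a in dict(bar_f=(398,440,192,211,.095,.12),bar_n=(398,440,220,238,.095,.12),mill=(270,310,170,210,.108,.13),jar=(275,315,255,295,.078,.1),grip=(160,205,235,272,.086,.105),lidtop=(75,245,125,160,.215,.26)).items():
    q=P[reg(*a)];print(n,len(q),q.mean(0).round(4),q.min(0).round(3),q.max(0).round(3))
g=lambda u,v,z: onz(c,150+(u+.5)/8-.5,225+(v+.5)/8-.5,z)[:2]
# skirt: dark blob
m=np.zeros(z.shape,np.uint8);m[240:270,168:200]=(im[240:270,168:200].max(2)<90)
mk=P[(m>0)&ok];
n,l,s,ct=cv2.connectedComponentsWithStats(m)
for i in range(1,n):print(s[i],ct[i],onz(c,*ct[i],.08).round(4),onz(c,*ct[i],.062).round(4))
print('whiteline',g(175,215,.094),g(245,238,.094),'mark',g(363,148,.061))
E
```

```text
bar_f 139 [ 0.5733 -0.271   0.1054] [ 0.568 -0.3    0.097] [ 0.579 -0.244  0.11 ]
bar_n 136 [ 0.5179 -0.2731  0.1035] [ 0.513 -0.301  0.097] [ 0.523 -0.246  0.11 ]
mill 58 [ 0.6095 -0.0129  0.1106] [ 0.597 -0.023  0.108] [ 0.62  -0.003  0.117]
jar 288 [ 0.4277 -0.0197  0.0842] [ 0.409 -0.04   0.079] [ 0.447 -0.     0.091]
grip 109 [0.4756 0.2163 0.0929] [0.466 0.198 0.086] [0.485 0.235 0.098]
lidtop 1314 [0.6818 0.2335 0.2351] [0.666 0.092 0.215] [0.7   0.376 0.247]
[193 242   4   4   7] [194.71428571 243.71428571] [0.4975 0.1902 0.08  ] [0.4986 0.1932 0.062 ]
[172 245  22  21 320] [183.1375 255.2125] [0.4742 0.2144 0.08  ] [0.4749 0.2177 0.062 ]
whiteline [0.48197971 0.23579325] [0.47567107 0.21780475] mark [0.4999865  0.19286399]
```

carry_out([
  [[0.02,-0.04,0.01,0,0,-0.12,0.4],[0.05,-0.08,0.01,0,0,-0.24,0.4],[0.08,-0.12,0.01,0,0,-0.36,0.4],[0.11,-0.155,0.01,0,0,-0.48,0.4],[0.13,-0.19,0.01,0,0,-0.6,0.4]],
])

```text
time_s: 0.57
eef_pos: [0.2871, 0.3777, 0.2412]
eef_rot: [0.0, 0.437, 0.9, 0.0]
wrist_force: [1.8, 0.4, -0.8]
opening: 0.405
grasp_force: 0.0
```

carry_out([
  [[0.015,-0.035,0,0,0,-0.12,0.4],[0.03,-0.07,0,0,0,-0.24,0.4],[0.045,-0.105,0,0,0,-0.36,0.4],[0.06,-0.14,0,0,0,-0.48,0.4],[0.08,-0.18,0,0,0,-0.6,0.4]],
])

```text
time_s: 0.98
eef_pos: [0.3647, 0.2004, 0.2412]
eef_rot: [-0.0, 0.683, 0.73, 0.0]
wrist_force: [1.3, -0.6, -0.2]
opening: 0.402
grasp_force: 0.0
```

carry_out([
  [[0.015,-0.035,0,0,0,-0.072,0.4],[0.03,-0.07,0,0,0,-0.072,0.4],[0.045,-0.105,0,0,0,-0.072,0.4],[0.06,-0.14,0,0,0,-0.072,0.4],[0.08,-0.18,0,0,0,-0.072,0.4]],
])

```text
time_s: 1.4
eef_pos: [0.4435, 0.023, 0.2413]
eef_rot: [-0.0, 0.707, 0.707, 0.0]
wrist_force: [1.1, 0.4, -0.3]
opening: 0.403
grasp_force: 0.0
```

carry_out([
  [[0.012,-0.035,0,0,0,0,0.4],[0.024,-0.07,0,0,0,0,0.4],[0.036,-0.105,0,0,0,0,0.4],[0.048,-0.14,0,0,0,0,0.4],[0.059,-0.18,0,0,0,0,0.4]],
])

```text
time_s: 1.82
eef_pos: [0.5028, -0.1567, 0.241]
eef_rot: [-0.0, 0.707, 0.707, 0.0]
wrist_force: [0.4, 0.5, 0.2]
opening: 0.404
grasp_force: 0.0
```

carry_out([
  [[0,-0.035,0,0,0,0,0.4],[0,-0.07,-0.02,0,0,0,0.4],[0,-0.09,-0.05,0,0,0,0.4],[0,-0.092,-0.08,0,0,0,0.4],[0,-0.092,-0.09,0,0,0,0.4]],
])

```text
time_s: 2.23
eef_pos: [0.4998, -0.2472, 0.1464]
eef_rot: [-0.004, 0.708, 0.706, -0.0]
wrist_force: [-0.9, 0.7, -1.0]
opening: 0.401
grasp_force: 0.0
```

carry_out([
  [[0.016,-0.023,0,0,0,0,0.4],[0.016,-0.023,-0.02,0,0,0,0.4],[0.016,-0.023,-0.03,0,0,0,0.4],[0.016,-0.023,-0.03,0,0,0,0.4],[0.016,-0.023,-0.03,0,0,0,0.4]],
])

```text
time_s: 2.65
eef_pos: [0.518, -0.269, 0.1209]
eef_rot: [-0.001, 0.707, 0.707, -0.0]
wrist_force: [0.4, -1.1, 0.9]
opening: 0.399
grasp_force: 0.0
```

carry_out([
  [[0,0,-0.02,0,0,0,0.4],[0,0,-0.036,0,0,0,0.4],[0,0,-0.036,0,0,0,0.4],[0,0,-0.036,0,0,0,0.0],[0,0,-0.036,0,0,0,0.0]],
])

```text
time_s: 3.07
eef_pos: [0.5175, -0.2702, 0.0864]
eef_rot: [-0.001, 0.707, 0.708, -0.001]
wrist_force: [-29.3, -2.0, 9.2]
opening: 0.132
grasp_force: 14.6
```

carry_out([
  [[0,0,0,0,0,0,0],[0,0,0,0,0,0,0],[0,0,0,0,0,0,0],[0,0,0,0,0,0,0],[0,0,0,0,0,0,0]],
])

```text
time_s: 3.48
eef_pos: [0.5163, -0.2703, 0.0866]
eef_rot: [-0.002, 0.707, 0.707, -0.002]
wrist_force: [-11.7, 1.2, 6.2]
opening: 0.089
grasp_force: 58.7
```

carry_out([
  [[-0.0055,0,0.007,0,-0.07,0,0],[-0.012,0,0.0125,0,-0.14,0,0],[-0.02,0,0.016,0,-0.21,0,0],[-0.028,0,0.018,0,-0.28,0,0],[-0.037,0,0.018,0,-0.35,0,0]],
])

```text
time_s: 3.9
eef_pos: [0.484, -0.2713, 0.1072]
eef_rot: [0.128, 0.695, 0.696, 0.125]
wrist_force: [1.7, 8.3, 18.8]
opening: 0.089
grasp_force: 60.1
```

carry_out([
  [[-0.006,0,-0.001,0,0,0,0],[-0.012,0,-0.0035,0,0,0,0],[-0.018,0,-0.0065,0,0,0,0],[-0.023,0,-0.01,0,0,0,0],[-0.0275,0,-0.0145,0,0,0,0]],
])

```text
time_s: 4.32
eef_pos: [0.4549, -0.2719, 0.0939]
eef_rot: [0.126, 0.695, 0.698, 0.123]
wrist_force: [-31.5, 7.4, 39.6]
opening: 0.092
grasp_force: 67.3
```

```bash
python3 - <<'E'
from h import *
c=snap('scene','scene1.png')
cv2.imwrite('pics/s1.png',cv2.resize(c['pixels'][90:290,100:380,::-1],None,fx=2.5,fy=2.5))
E
```

```text
(no output)
```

View pics/s1.png

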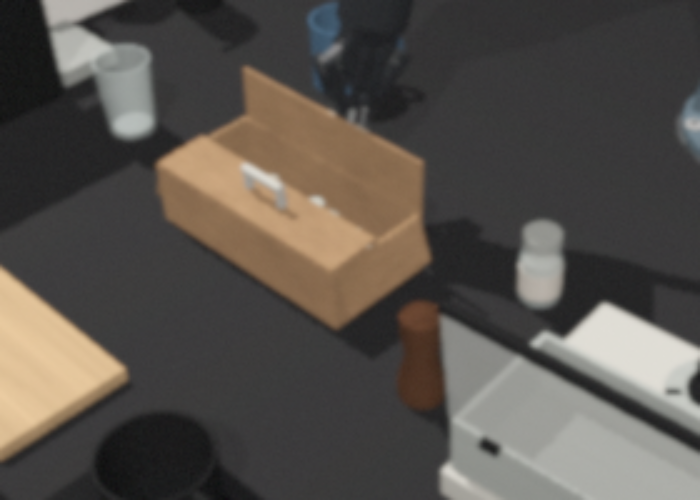

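The scene crop shows the near flap standing about upright, gripper at its bar (355,115), and a pot knob at (318,200). I release and withdraw along the tool axis.

carry_out([
  [[-0.003,0,0,0,0,0,0.25],[-0.003,0,0,0,0,0,0.25],[-0.012,0,0.025,0,0,0,0.25],[-0.024,0,0.06,0,0,0,0.25],[-0.035,0,0.095,0,0,0,0.25]],
])

```text
time_s: 4.78
eef_pos: [0.4185, -0.2696, 0.1848]
eef_rot: [0.122, 0.696, 0.697, 0.123]
wrist_force: [0.6, -1.2, 1.0]
opening: 0.254
grasp_force: 0.0
```

carry_out([
  [[0,0,0.02,0,0.07,0,0],[0.02,0,0.04,0,0.14,0,0],[0.05,0,0.04,0,0.21,0,0],[0.07,0,0.04,0,0.28,0,0],[0.09,0,0.04,0,0.35,0,0]],
])

```text
time_s: 5.2
eef_pos: [0.5113, -0.2706, 0.2263]
eef_rot: [0.001, 0.707, 0.707, -0.001]
wrist_force: [0.1, -0.0, -0.3]
opening: -0.002
grasp_force: 0.0
```

```bash
python3 - <<'E'
from h import *
print(get_obs()['eef_pos'],get_obs()['eef_rot'])
c=snap('scene');P=cloud(c);ok=c['z_map']>0
x,y,z=P[...,0],P[...,1],P[...,2]
m=ok&(x>.38)&(x<.55)&(y<-.33)&(y>-.39)&(z>.08)&(z<.16)
q=P[m];
for zz in np.arange(.08,.16,.01):
    s=q[abs(q[:,2]-zz)<.005]
    if len(s):print(zz.round(2),len(s),s.mean(0).round(3))
E
```

```text
[ 0.51131072 -0.27064949  0.22625132] [ 0.00130653  0.70708702  0.70712429 -0.00121387]
0.08 24 [ 0.487 -0.363  0.082]
0.09 44 [ 0.48  -0.357  0.09 ]
0.1 46 [ 0.48  -0.362  0.1  ]
0.11 43 [ 0.478 -0.361  0.11 ]
0.12 55 [ 0.477 -0.359  0.12 ]
0.13 52 [ 0.476 -0.361  0.13 ]
0.14 3 [ 0.475 -0.356  0.135]
```

carry_out([
  [[0,0,-0.04,0,0,0,0],[0,0,-0.08,0,0,0,0],[0,0,-0.12,0,0,0,0],[0,0,-0.12,0,0,0,0],[-0.01,0,-0.12,0,0,0,0]],
])

```text
time_s: 5.67
eef_pos: [0.4988, -0.2694, 0.1028]
eef_rot: [-0.002, 0.707, 0.707, 0.0]
wrist_force: [0.7, 0.3, 0.9]
opening: 0.0
grasp_force: 0.0
```

carry_out([
  [[-0.01,0,0,0,0,0,0],[-0.02,0,0,0,0,0,0],[-0.03,0,0,0,0,0,0],[-0.04,0,0,0,0,0,0],[-0.05,0,0,0,0,0,0]],
])

```text
time_s: 6.08
eef_pos: [0.4485, -0.2711, 0.1054]
eef_rot: [0.001, 0.707, 0.707, 0.0]
wrist_force: [-0.8, 0.1, 0.5]
opening: 0.0
grasp_force: 0.2
```

carry_out([
  [[0.01,0,0.01,0,0,0,0.4],[0.03,0,0.03,0,0,0,0.4],[0.06,0,0.05,0,0,0,0.4],[0.09,0,0.05,0,0,0,0.4],[0.125,0,0.04,0,0,0,0.4]],
])

```text
time_s: 6.5
eef_pos: [0.5763, -0.2725, 0.1488]
eef_rot: [0.004, 0.707, 0.707, 0.0]
wrist_force: [0.4, -1.0, 1.4]
opening: 0.399
grasp_force: 0.0
```

```bash
cat > flap.py <<'E'
from h import *
print(get_obs()['eef_pos'])
c=snap('scene');P=cloud(c);ok=c['z_map']>0
x,y,z=P[...,0],P[...,1],P[...,2]
for a,b in((.38,.545),(.545,.72)):
  q=P[ok&(x>a)&(x<b)&(y<-.33)&(y>-.39)&(z>.078)&(z<.16)]
  for zz in np.arange(.08,.16,.01):
    s=q[abs(q[:,2]-zz)<.005]
    if len(s):print(zz.round(2),len(s),s.mean(0).round(3))
q=P[ok&(abs(x-.57)<.015)&(abs(y+.272)<.02)&(z>.094)&(z<.115)];print('barf',len(q),q.mean(0) if len(q) else 0)
E
python3 flap.py
```

```text
[ 0.57630557 -0.27245066  0.14879283]
0.08 38 [ 0.47  -0.345  0.082]
0.09 65 [ 0.46  -0.352  0.09 ]
0.1 79 [ 0.448 -0.352  0.1  ]
0.11 35 [ 0.438 -0.351  0.108]
0.08 144 [ 0.57  -0.358  0.079]
barf 49 [ 0.57463078 -0.27224793  0.10458797]
```

carry_out([
  [[-0.004,0,-0.015,0,0,0,0.4],[-0.004,0,-0.03,0,0,0,0.4],[-0.004,0,-0.05,0,0,0,0.4],[-0.004,0,-0.062,0,0,0,0.4],[-0.004,0,-0.062,0,0,0,0.4]],
])

```text
time_s: 6.97
eef_pos: [0.5676, -0.2693, 0.0788]
eef_rot: [-0.003, 0.707, 0.707, -0.0]
wrist_force: [-1.3, 0.0, -0.9]
opening: 0.403
grasp_force: 0.0
```

carry_out([
  [[0,0,0,0,0,0,0.05],[0,0,0,0,0,0,0.0],[0,0,0,0,0,0,0],[0,0,0,0,0,0,0],[0,0,0,0,0,0,0]],
])

```text
time_s: 7.38
eef_pos: [0.5708, -0.271, 0.0833]
eef_rot: [0.001, 0.707, 0.707, 0.0]
wrist_force: [-1.9, -0.1, 4.1]
opening: 0.09
grasp_force: 58.9
```

carry_out([
  [[0.0055,0,0.007,0,0.07,0,0],[0.012,0,0.0125,0,0.14,0,0],[0.02,0,0.016,0,0.21,0,0],[0.028,0,0.018,0,0.28,0,0],[0.037,0,0.018,0,0.35,0,0]],
])

```text
time_s: 7.8
eef_pos: [0.6066, -0.2702, 0.1033]
eef_rot: [-0.125, 0.696, 0.696, -0.125]
wrist_force: [-1.3, 1.5, 23.8]
opening: 0.091
grasp_force: 60.9
```

carry_out([
  [[0.006,0,-0.001,0,0,0,0],[0.012,0,-0.0035,0,0,0,0],[0.018,0,-0.0065,0,0,0,0],[0.023,0,-0.01,0,0,0,0],[0.0265,0,-0.0135,0,0,0,0]],
])

```text
time_s: 8.22
eef_pos: [0.6347, -0.27, 0.0881]
eef_rot: [-0.122, 0.696, 0.697, -0.123]
wrist_force: [-2.9, 2.2, 12.9]
opening: 0.089
grasp_force: 63.0
```

carry_out([
  [[0.003,0,0,0,0,0,0.25],[0.003,0,0,0,0,0,0.25],[0.012,0,0.025,0,0,0,0.25],[0.024,0,0.06,0,0,0,0.25],[0.035,0,0.095,0,0,0,0.25]],
])

```text
time_s: 8.63
eef_pos: [0.6676, -0.2702, 0.1805]
eef_rot: [-0.125, 0.696, 0.696, -0.124]
wrist_force: [0.7, -0.2, 1.3]
opening: 0.252
grasp_force: 0.0
```

carry_out([
  [[0,0,0.02,0,-0.07,0,0],[-0.02,0,0.04,0,-0.14,0,0],[-0.05,0,0.04,0,-0.21,0,0],[-0.07,0,0.04,0,-0.28,0,0],[-0.1,0,0.04,0,-0.35,0,0]],
])

```text
time_s: 9.05
eef_pos: [0.5683, -0.2706, 0.2219]
eef_rot: [0.003, 0.707, 0.707, 0.001]
wrist_force: [0.1, -1.1, 0.3]
opening: 0.001
grasp_force: 0.0
```

```bash
python3 flap.py
```

```text
[ 0.5682988  -0.27056243  0.22193095]
0.08 67 [ 0.47  -0.361  0.081]
0.09 93 [ 0.46  -0.359  0.09 ]
0.1 90 [ 0.449 -0.358  0.1  ]
0.11 66 [ 0.439 -0.361  0.108]
0.08 18 [ 0.614 -0.357  0.081]
0.09 26 [ 0.616 -0.357  0.09 ]
0.1 35 [ 0.618 -0.359  0.1  ]
0.11 28 [ 0.62  -0.358  0.11 ]
0.12 31 [ 0.622 -0.359  0.12 ]
0.13 44 [ 0.623 -0.362  0.13 ]
barf 0 0
```

carry_out([
  [[0,0,-0.04,0,0,0,0],[0,0,-0.08,0,0,0,0],[0,0,-0.117,0,0,0,0],[0,0,-0.117,0,0,0,0],[0.01,0,-0.117,0,0,0,0]],
])

```text
time_s: 9.52
eef_pos: [0.5755, -0.2692, 0.1015]
eef_rot: [-0.004, 0.707, 0.707, -0.001]
wrist_force: [0.3, -0.5, 0.6]
opening: 0.001
grasp_force: 0.0
```

carry_out([
  [[0.012,0,0,0,0,0,0],[0.024,0,0,0,0,0,0],[0.037,0,0,0,0,0,0],[0.05,0,0,0,0,0,0],[0.062,0,0,0,0,0,0]],
])

```text
time_s: 9.93
eef_pos: [0.6419, -0.2709, 0.1065]
eef_rot: [0.001, 0.707, 0.707, -0.0]
wrist_force: [-0.3, 0.0, 0.6]
opening: -0.001
grasp_force: 0.2
```

carry_out([
  [[-0.01,0,0.02,0,0,0,0.6],[-0.03,0.01,0.06,0,0,0,0.6],[-0.06,0.04,0.1,0,0,0,0.6],[-0.1,0.08,0.12,0,0,0,0.6],[-0.14,0.12,0.12,0,0,0,0.6]],
])

```text
time_s: 10.35
eef_pos: [0.537, -0.1864, 0.2214]
eef_rot: [0.004, 0.708, 0.707, 0.001]
wrist_force: [0.6, 0.8, 0.6]
opening: 0.597
grasp_force: 0.0
```

```bash
python3 flap.py && python3 - <<'E'
from h import *
c=snap('top');cv2.imwrite('pics/top1.png',cv2.resize(c['pixels'][150:300,300:520,::-1],None,fx=3,fy=3,interpolation=cv2.INTER_CUBIC))
E
```

```text
[ 0.5369552  -0.18642494  0.22136946]
0.08 63 [ 0.471 -0.359  0.081]
0.09 94 [ 0.46  -0.361  0.09 ]
0.1 80 [ 0.449 -0.362  0.099]
0.11 27 [ 0.44  -0.376  0.108]
0.08 16 [ 0.621 -0.358  0.082]
0.09 30 [ 0.632 -0.359  0.091]
0.1 29 [ 0.645 -0.36   0.1  ]
0.11 42 [ 0.656 -0.361  0.108]
barf 0 0
```

View pics/top1.png

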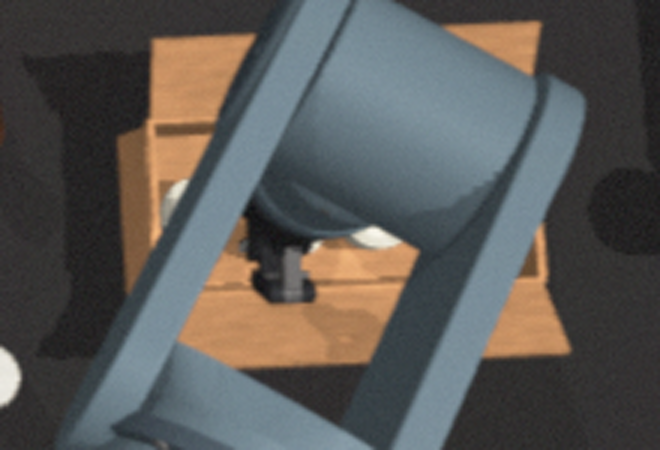

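Both flaps are folded back (~2.3 rad). The arm hides most of the box, with pots partly visible at (180,205), (312,245) and (375,235). I move the arm aside and measure.

carry_out([
  [[-0.035,0.035,0,0,0,0,0.6],[-0.07,0.07,0,0,0,0,0.6],[-0.1,0.11,0,0,0,0,0.6],[-0.12,0.15,0,0,0,0,0.6],[-0.14,0.19,0,0,0,0,0.6]],
])

```text
time_s: 10.87
eef_pos: [0.4088, -0.0208, 0.2169]
eef_rot: [0.001, 0.708, 0.706, 0.0]
wrist_force: [1.1, 1.6, 0.0]
opening: 0.598
grasp_force: 0.0
```

carry_out([
  [[-0.01,0.04,0,0,0,0,0.6],[-0.02,0.08,0,0,0,0,0.6],[-0.02,0.1,0,0,0,0,0.6],[-0.02,0.1,0,0,0,0,0.6],[-0.02,0.1,0,0,0,0,0.6]],
])

```text
time_s: 11.28
eef_pos: [0.3902, 0.0794, 0.217]
eef_rot: [0.001, 0.706, 0.708, 0.001]
wrist_force: [-0.2, -0.1, 0.5]
opening: 0.601
grasp_force: 0.0
```

```bash
cat > pots.py <<'E'
from h import *
def knobs(show=None):
    c=snap('top');P=cloud(c);ok=c['z_map']>0;im=c['pixels']
    hsv=cv2.cvtColor(im,cv2.COLOR_RGB2HSV)
    x,y,z=P[...,0],P[...,1],P[...,2]
    m=(ok&(abs(x-.5445)<.058)&(abs(y+.272)<.13)&(z<.075)&(z>.028)&(hsv[...,1]<60)&(hsv[...,2]>90))
    k=(m&(z>.056)).astype(np.uint8)
    n,l,s,ct=cv2.connectedComponentsWithStats(k)
    for i in range(1,n):
        if s[i][4]>8: print('knob',s[i].tolist(),onz(c,*ct[i],.066).round(4),z[l==i].mean().round(3))
    n,l,s,ct=cv2.connectedComponentsWithStats(m.astype(np.uint8))
    for i in range(1,n):
        if s[i][4]>30: print('pot',s[i].tolist(),onz(c,*ct[i],.045).round(4),z[l==i].max().round(3))
    if show: cv2.imwrite('pics/'+show,cv2.resize(im[150:300,300:520,::-1],None,fx=3,fy=3,interpolation=cv2.INTER_CUBIC))
if __name__=='__main__':
    import sys; knobs(sys.argv[1] if len(sys.argv)>1 else None); print(get_obs()['eef_pos'])
E
python3 pots.py top2.png
```

```text
knob [453, 206, 10, 9, 74] [ 0.5566 -0.3651  0.066 ] 0.065
knob [363, 215, 10, 10, 70] [ 0.5404 -0.1746  0.066 ] 0.065
knob [424, 214, 11, 10, 77] [ 0.5397 -0.3042  0.066 ] 0.065
knob [395, 218, 10, 9, 70] [ 0.5341 -0.24    0.066 ] 0.065
pot [441, 199, 26, 25, 497] [ 0.5562 -0.3634  0.045 ] 0.071
pot [354, 209, 25, 25, 489] [ 0.5399 -0.1737  0.045 ] 0.07
pot [413, 208, 26, 25, 497] [ 0.5391 -0.3025  0.045 ] 0.071
pot [384, 211, 26, 25, 497] [ 0.5336 -0.2386  0.045 ] 0.071
[0.39028252 0.07855956 0.21668696]
```

View pics/top2.png

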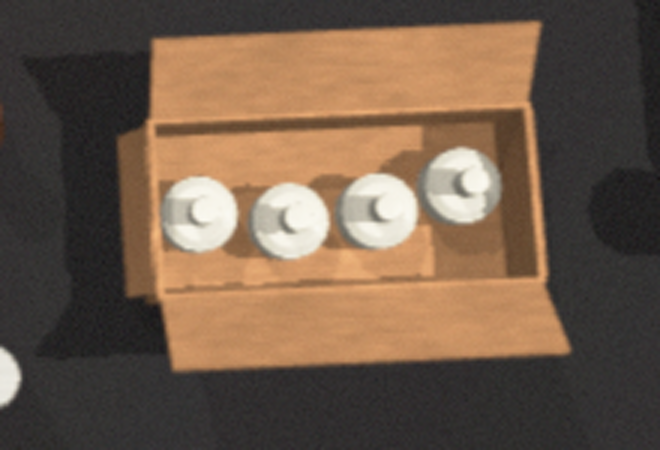

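The top view shows four pots in a row, knobs at (205,207), (297,217), (385,207), (474,182) in the crop. I start with the left one (pot A at 0.540,-0.175).

carry_out([
  [[0.02,-0.034,0,0,0,0,0.6],[0.04,-0.068,0,0,0,0,0.6],[0.06,-0.102,0,0,0,0,0.6],[0.08,-0.136,0,0,0,0,0.6],[0.1,-0.17,0,0,0,0,0.6]],
])

```text
time_s: 11.75
eef_pos: [0.4903, -0.0951, 0.2159]
eef_rot: [0.0, 0.708, 0.706, -0.0]
wrist_force: [0.3, 0.9, 0.1]
opening: 0.603
grasp_force: 0.0
```

carry_out([
  [[0.02,-0.034,-0.01,0,0,0,0.6],[0.04,-0.068,-0.03,0,0,0,0.6],[0.05,-0.084,-0.06,0,0,0,0.6],[0.05,-0.084,-0.09,0,0,0,0.5],[0.05,-0.084,-0.11,0,0,0,0.5]],
])

```text
time_s: 12.17
eef_pos: [0.5383, -0.1785, 0.1024]
eef_rot: [-0.001, 0.709, 0.705, -0.001]
wrist_force: [-0.4, 0.4, -1.1]
opening: 0.502
grasp_force: 0.0
```

carry_out([
  [[0,0,0,0,0,0,0.5],[0,0,-0.015,0,0,0,0.5],[0,0,-0.03,0,0,0,0.5],[0,0,-0.03,0,0,0,0.5],[0,0,-0.03,0,0,0,0.5]],
])

```text
time_s: 12.58
eef_pos: [0.5394, -0.1762, 0.0762]
eef_rot: [-0.0, 0.707, 0.707, -0.0]
wrist_force: [0.1, 0.0, -0.2]
opening: 0.499
grasp_force: 0.0
```

carry_out([
  [[0.001,0.001,-0.015,0,0,0,0.5],[0.001,0.001,-0.025,0,0,0,0.5],[0.001,0.001,-0.029,0,0,0,0.5],[0.001,0.001,-0.029,0,0,0,0.3],[0.001,0.001,-0.029,0,0,0,0]],
])

```text
time_s: 13.0
eef_pos: [0.5405, -0.1744, 0.0469]
eef_rot: [0.0, 0.707, 0.707, -0.0]
wrist_force: [-0.8, 0.4, 0.0]
opening: 0.228
grasp_force: 8.9
```

carry_out([
  [[0,0,0,0,0,0,0],[0,0,0,0,0,0,0],[0,0,0,0,0,0,0],[0,0,0.005,0,0,0,0],[0,0,0.02,0,0,0,0]],
])

```text
time_s: 13.42
eef_pos: [0.5387, -0.1733, 0.0648]
eef_rot: [-0.002, 0.707, 0.707, -0.001]
wrist_force: [0.2, -0.4, -1.6]
opening: 0.205
grasp_force: 58.7
```

carry_out([
  [[0,0,0.03,0,0,0,0],[0,0,0.065,0,0,0,0],[0,0,0.1,0,0,0,0],[0,0.015,0.13,0,0,0,0],[0,0.04,0.14,0,0,0,0]],
])

```text
time_s: 13.83
eef_pos: [0.5429, -0.1369, 0.2127]
eef_rot: [0.005, 0.708, 0.706, 0.001]
wrist_force: [1.3, 0.9, -0.6]
opening: 0.208
grasp_force: 58.8
```

carry_out([
  [[0,0.04,0,0,0,0,0],[0.005,0.08,0,0,0,0,0],[0.01,0.12,0,0,0,0,0],[0.015,0.16,0,0,0,0,0],[0.02,0.2,0,0,0,0,0]],
])

```text
time_s: 14.25
eef_pos: [0.5602, 0.0676, 0.2071]
eef_rot: [0.0, 0.707, 0.707, 0.0]
wrist_force: [1.0, 0.7, -1.1]
opening: 0.209
grasp_force: 58.8
```

carry_out([
  [[0.005,0.04,0,0,0,0,0],[0.01,0.08,0,0,0,0,0],[0.015,0.12,0,0,0,0,0],[0.02,0.16,0,0,0,0,0],[0.025,0.195,0,0,0,0,0]],
])

```text
time_s: 14.67
eef_pos: [0.585, 0.2635, 0.2069]
eef_rot: [-0.0, 0.707, 0.707, 0.0]
wrist_force: [-0.2, -0.5, -1.6]
opening: 0.206
grasp_force: 58.8
```

carry_out([
  [[0.001,0.04,0,0,0,0,0],[0.001,0.065,-0.01,0,0,0,0],[0.001,0.066,-0.04,0,0,0,0],[0.001,0.066,-0.07,0,0,0,0],[0.001,0.066,-0.09,0,0,0,0]],
])

```text
time_s: 15.08
eef_pos: [0.5847, 0.3273, 0.1137]
eef_rot: [-0.001, 0.706, 0.708, -0.001]
wrist_force: [-0.2, -0.6, -2.5]
opening: 0.209
grasp_force: 58.8
```

carry_out([
  [[0,0,-0.01,0,0,0,0],[0,0,-0.02,0,0,0,0],[0,0,-0.028,0,0,0,0],[0,0,-0.032,0,0,0,0],[0,0,-0.034,0,0,0,0]],
])

```text
time_s: 15.5
eef_pos: [0.5869, 0.3267, 0.0828]
eef_rot: [0.0, 0.707, 0.707, 0.0]
wrist_force: [0.3, 0.0, -1.2]
opening: 0.209
grasp_force: 58.8
```

carry_out([
  [[0,0,-0.002,0,0,0,0],[0,0,-0.004,0,0,0,0],[0,0,-0.004,0,0,0,0],[0,0,-0.004,0,0,0,0.4],[0,0,-0.004,0,0,0,0.4]],
])

```text
time_s: 15.92
eef_pos: [0.5869, 0.3269, 0.0792]
eef_rot: [0.0, 0.707, 0.707, 0.001]
wrist_force: [-0.0, 0.1, -0.1]
opening: 0.398
grasp_force: 0.0
```

carry_out([
  [[0,0,0,0,0,0,0.4],[0,0,0.02,0,0,0,0.4],[0,0,0.05,0,0,0,0.4],[0,-0.01,0.09,0,0,0,0.4],[-0.005,-0.04,0.12,0,0,0,0.4]],
])

```text
time_s: 16.33
eef_pos: [0.5823, 0.29, 0.2008]
eef_rot: [0.0, 0.706, 0.708, 0.002]
wrist_force: [0.9, -0.0, 1.8]
opening: 0.406
grasp_force: 0.0
```

carry_out([
  [[-0.005,-0.04,0,0,0,0,0.4],[-0.01,-0.08,0,0,0,0,0.4],[-0.015,-0.12,0,0,0,0,0.4],[-0.02,-0.16,0,0,0,0,0.4],[-0.025,-0.2,0,0,0,0,0.5]],
])

```text
time_s: 16.75
eef_pos: [0.5561, 0.0859, 0.1983]
eef_rot: [0.0, 0.707, 0.707, 0.0]
wrist_force: [0.1, 0.2, -0.2]
opening: 0.494
grasp_force: 0.0
```

```bash
python3 pots.py; cat > basin.py <<'E'
from h import *
c=snap('scene');P=cloud(c);ok=c['z_map']>0;im=c['pixels']
C=np.array([.607,.231]);a=np.radians(4.68);ex=np.array([np.cos(a),np.sin(a)]);ey=np.array([-ex[1],ex[0]])
d=P[...,:2]-C;lx=d@ex;ly=d@ey;z=P[...,2]
t=dict(np.load('/tmp/top.npz'));
for c,lab in((c,'scene'),(t,'top')):
    P=cloud(c);ok=c['z_map']>0;d=P[...,:2]-C;lx=d@ex;ly=d@ey;z=P[...,2]
    m=(ok&(abs(lx)<.055)&(abs(ly)<.135)&(z>.087)&(z<.103)).astype(np.uint8)
    n,l,s,ct=cv2.connectedComponentsWithStats(m)
    for i in range(1,n):
        if s[i][4]>15:
            p=onz(c,*ct[i],.097)[:2]-C;print(lab,'knob local',(p@ex).round(3),(p@ey).round(3),z[l==i].max().round(3),s[i].tolist())
E
python3 basin.py
```

```text
knob [453, 206, 10, 9, 74] [ 0.5567 -0.3651  0.066 ] 0.065
knob [425, 214, 10, 10, 77] [ 0.5399 -0.3043  0.066 ] 0.065
knob [395, 218, 10, 9, 71] [ 0.534  -0.2399  0.066 ] 0.065
pot [441, 199, 26, 25, 500] [ 0.5561 -0.3632  0.045 ] 0.07
pot [414, 208, 25, 25, 493] [ 0.5392 -0.3027  0.045 ] 0.071
pot [384, 211, 26, 25, 491] [ 0.5337 -0.2389  0.045 ] 0.07
[0.55586895 0.07904671 0.19804954]
top knob local -0.003 0.133 0.101 [108, 173, 6, 52, 93]
top knob local -0.013 0.094 0.103 [124, 197, 11, 10, 78]
```

Pot A stands at basin-local (-13, +94) mm. Next is pot B at (0.534,-0.240).

carry_out([
  [[-0.003,-0.04,0,0,0,0,0.5],[-0.006,-0.08,0,0,0,0,0.5],[-0.009,-0.12,0,0,0,0,0.5],[-0.012,-0.16,0,0,0,0,0.5],[-0.014,-0.2,0,0,0,0,0.5]],
])

```text
time_s: 17.27
eef_pos: [0.5424, -0.1137, 0.1982]
eef_rot: [0.0, 0.707, 0.707, 0.0]
wrist_force: [0.7, -0.6, 0.5]
opening: 0.496
grasp_force: 0.0
```

carry_out([
  [[-0.003,-0.04,0,0,0,0,0.5],[-0.006,-0.08,-0.01,0,0,0,0.5],[-0.008,-0.115,-0.03,0,0,0,0.5],[-0.008,-0.119,-0.065,0,0,0,0.5],[-0.008,-0.119,-0.1,0,0,0,0.5]],
])

```text
time_s: 17.68
eef_pos: [0.5358, -0.235, 0.0984]
eef_rot: [0.003, 0.708, 0.706, 0.0]
wrist_force: [0.0, -0.0, -1.0]
opening: 0.502
grasp_force: 0.0
```

carry_out([
  [[0,0,-0.01,0,0,0,0.5],[0,0,-0.025,0,0,0,0.5],[0,0,-0.025,0,0,0,0.5],[0,0,-0.025,0,0,0,0.5],[0,0,-0.025,0,0,0,0.5]],
])

```text
time_s: 18.1
eef_pos: [0.5357, -0.2315, 0.0744]
eef_rot: [0.001, 0.707, 0.707, 0.0]
wrist_force: [0.2, -0.5, -0.1]
opening: 0.499
grasp_force: 0.0
```

carry_out([
  [[-0.0015,-0.0085,-0.01,0,0,0,0.5],[-0.0015,-0.0085,-0.024,0,0,0,0.5],[-0.0015,-0.0085,-0.028,0,0,0,0.5],[-0.0015,-0.0085,-0.028,0,0,0,0.3],[-0.0015,-0.0085,-0.028,0,0,0,0]],
])

```text
time_s: 18.52
eef_pos: [0.5331, -0.2402, 0.0449]
eef_rot: [-0.0, 0.707, 0.707, -0.0]
wrist_force: [-3.4, 1.2, 1.7]
opening: 0.229
grasp_force: 7.8
```

carry_out([
  [[0,0,0,0,0,0,0],[0,0,0,0,0,0,0],[0,0,0,0,0,0,0],[0,0,0.005,0,0,0,0],[0,0,0.02,0,0,0,0]],
])

```text
time_s: 18.93
eef_pos: [0.5314, -0.2389, 0.063]
eef_rot: [-0.002, 0.707, 0.707, -0.0]
wrist_force: [-0.6, -0.2, -2.1]
opening: 0.213
grasp_force: 58.6
```

carry_out([
  [[0,0,0.03,0,0,0,0],[0,0,0.065,0,0,0,0],[0,0,0.1,0,0,0,0],[0,0.015,0.13,0,0,0,0],[0,0.05,0.14,0,0,0,0]],
])

```text
time_s: 19.35
eef_pos: [0.5356, -0.1943, 0.2112]
eef_rot: [0.005, 0.708, 0.706, 0.001]
wrist_force: [0.5, -0.2, -1.0]
opening: 0.21
grasp_force: 58.8
```

carry_out([
  [[0,0.04,0,0,0,0,0],[0.005,0.08,0,0,0,0,0],[0.01,0.12,0,0,0,0,0],[0.015,0.16,0,0,0,0,0],[0.02,0.2,0,0,0,0,0]],
])

```text
time_s: 19.77
eef_pos: [0.5528, 0.0119, 0.2054]
eef_rot: [0.0, 0.707, 0.707, 0.0]
wrist_force: [0.5, -1.0, -1.6]
opening: 0.207
grasp_force: 58.8
```

carry_out([
  [[0.007,0.04,0,0,0,0,0],[0.014,0.08,0,0,0,0,0],[0.021,0.12,0,0,0,0,0],[0.028,0.16,0,0,0,0,0],[0.035,0.2,0,0,0,0,0]],
])

```text
time_s: 20.18
eef_pos: [0.5879, 0.2122, 0.2052]
eef_rot: [0.0, 0.707, 0.707, 0.0]
wrist_force: [1.5, -1.0, -1.1]
opening: 0.208
grasp_force: 58.8
```

carry_out([
  [[0.002,0.035,0,0,0,0,0],[0.004,0.05,-0.01,0,0,0,0],[0.004,0.05,-0.04,0,0,0,0],[0.004,0.05,-0.07,0,0,0,0],[0.004,0.05,-0.09,0,0,0,0]],
])

```text
time_s: 20.6
eef_pos: [0.5904, 0.2605, 0.1122]
eef_rot: [-0.001, 0.707, 0.708, -0.001]
wrist_force: [-0.4, 0.2, -2.8]
opening: 0.208
grasp_force: 58.9
```

carry_out([
  [[0,0,-0.01,0,0,0,0],[0,0,-0.02,0,0,0,0],[0,0,-0.028,0,0,0,0],[0,0,-0.032,0,0,0,0],[0,0,-0.034,0,0,0,0]],
])

```text
time_s: 21.02
eef_pos: [0.5925, 0.2599, 0.081]
eef_rot: [0.0, 0.707, 0.707, 0.0]
wrist_force: [-0.2, 0.8, -1.7]
opening: 0.211
grasp_force: 58.9
```

carry_out([
  [[0,0,-0.002,0,0,0,0],[0,0,-0.004,0,0,0,0],[0,0,-0.004,0,0,0,0],[0,0,-0.004,0,0,0,0.4],[0,0,-0.004,0,0,0,0.4]],
])

```text
time_s: 21.43
eef_pos: [0.5926, 0.2601, 0.0775]
eef_rot: [0.0, 0.707, 0.707, 0.001]
wrist_force: [0.7, -0.5, 0.1]
opening: 0.4
grasp_force: 0.0
```

carry_out([
  [[0,0,0,0,0,0,0.4],[0,0,0.02,0,0,0,0.4],[0,0,0.05,0,0,0,0.4],[0,-0.01,0.09,0,0,0,0.4],[-0.005,-0.04,0.12,0,0,0,0.4]],
])

```text
time_s: 21.85
eef_pos: [0.588, 0.2232, 0.1991]
eef_rot: [0.0, 0.706, 0.708, 0.002]
wrist_force: [2.1, -1.0, 2.2]
opening: 0.399
grasp_force: 0.0
```

carry_out([
  [[-0.005,-0.04,0,0,0,0,0.4],[-0.01,-0.08,0,0,0,0,0.4],[-0.015,-0.12,0,0,0,0,0.4],[-0.02,-0.16,0,0,0,0,0.4],[-0.025,-0.2,0,0,0,0,0.5]],
])

```text
time_s: 22.27
eef_pos: [0.5618, 0.0191, 0.1967]
eef_rot: [0.001, 0.707, 0.707, 0.0]
wrist_force: [0.7, 0.7, -0.2]
opening: 0.495
grasp_force: 0.0
```

```bash
python3 pots.py;python3 basin.py
```

```text
knob [453, 206, 10, 9, 75] [ 0.5565 -0.365   0.066 ] 0.065
knob [425, 214, 10, 10, 78] [ 0.5398 -0.3042  0.066 ] 0.065
pot [441, 199, 26, 25, 500] [ 0.5562 -0.3633  0.045 ] 0.07
pot [413, 208, 26, 25, 498] [ 0.5392 -0.3026  0.045 ] 0.07
[0.56154925 0.01203777 0.19655065]
top knob local -0.003 0.133 0.1 [107, 173, 6, 52, 94]
top knob local -0.012 0.028 0.103 [156, 194, 10, 9, 79]
top knob local -0.013 0.094 0.101 [124, 197, 11, 10, 82]
```

carry_out([
  [[-0.003,-0.04,0,0,0,0,0.5],[-0.006,-0.08,0,0,0,0,0.5],[-0.009,-0.12,0,0,0,0,0.5],[-0.012,-0.16,0,0,0,0,0.5],[-0.014,-0.2,0,0,0,0,0.5]],
])

```text
time_s: 22.78
eef_pos: [0.5482, -0.1803, 0.1965]
eef_rot: [0.0, 0.707, 0.707, 0.0]
wrist_force: [0.7, 0.2, 0.5]
opening: 0.5
grasp_force: 0.0
```

carry_out([
  [[-0.003,-0.04,0,0,0,0,0.5],[-0.006,-0.08,-0.01,0,0,0,0.5],[-0.009,-0.115,-0.03,0,0,0,0.5],[-0.009,-0.119,-0.065,0,0,0,0.5],[-0.009,-0.119,-0.1,0,0,0,0.5]],
])

```text
time_s: 23.2
eef_pos: [0.5403, -0.3017, 0.0967]
eef_rot: [0.003, 0.708, 0.706, 0.0]
wrist_force: [0.1, -0.1, -1.1]
opening: 0.494
grasp_force: 0.0
```

carry_out([
  [[0,-0.005,-0.01,0,0,0,0.5],[0,-0.005,-0.025,0,0,0,0.5],[0,-0.005,-0.025,0,0,0,0.5],[0,-0.005,-0.025,0,0,0,0.5],[0,-0.005,-0.025,0,0,0,0.5]],
])

```text
time_s: 23.62
eef_pos: [0.5404, -0.3035, 0.0728]
eef_rot: [0.001, 0.707, 0.707, 0.0]
wrist_force: [-0.3, -0.2, 0.0]
opening: 0.501
grasp_force: 0.0
```

carry_out([
  [[-0.0005,-0.0005,-0.01,0,0,0,0.5],[-0.0005,-0.0005,-0.022,0,0,0,0.5],[-0.0005,-0.0005,-0.026,0,0,0,0.5],[-0.0005,-0.0005,-0.026,0,0,0,0.3],[-0.0005,-0.0005,-0.026,0,0,0,0]],
])

```text
time_s: 24.03
eef_pos: [0.5383, -0.3034, 0.0442]
eef_rot: [-0.001, 0.707, 0.707, -0.0]
wrist_force: [0.9, 0.4, 0.3]
opening: 0.229
grasp_force: 7.9
```

carry_out([
  [[0,0,0,0,0,0,0],[0,0,0,0,0,0,0],[0,0,0,0,0,0,0],[0,0,0.005,0,0,0,0],[0,0,0.02,0,0,0,0]],
])

```text
time_s: 24.45
eef_pos: [0.5371, -0.3025, 0.063]
eef_rot: [-0.002, 0.707, 0.707, -0.0]
wrist_force: [-0.7, 0.5, -2.1]
opening: 0.211
grasp_force: 58.7
```

carry_out([
  [[0,0,0.03,0,0,0,0],[0,0,0.065,0,0,0,0],[0,0,0.1,0,0,0,0],[0,0.015,0.13,0,0,0,0],[0,0.05,0.14,0,0,0,0]],
])

```text
time_s: 24.87
eef_pos: [0.5409, -0.2585, 0.2117]
eef_rot: [0.006, 0.708, 0.706, 0.0]
wrist_force: [0.1, 0.3, -1.1]
opening: 0.212
grasp_force: 58.8
```

carry_out([
  [[0,0.04,0,0,0,0,0],[0.005,0.08,0,0,0,0,0],[0.01,0.12,0,0,0,0,0],[0.015,0.16,0,0,0,0,0],[0.02,0.2,0,0,0,0,0]],
])

```text
time_s: 25.28
eef_pos: [0.5585, -0.052, 0.2057]
eef_rot: [0.0, 0.707, 0.707, 0.0]
wrist_force: [1.0, 0.5, -1.6]
opening: 0.208
grasp_force: 58.8
```

carry_out([
  [[0.007,0.04,0,0,0,0,0],[0.014,0.08,0,0,0,0,0],[0.021,0.12,0,0,0,0,0],[0.028,0.16,0,0,0,0,0],[0.035,0.2,0,0,0,0,0]],
])

```text
time_s: 25.7
eef_pos: [0.5936, 0.1483, 0.2056]
eef_rot: [0.0, 0.707, 0.707, 0.0]
wrist_force: [0.3, 0.3, -1.4]
opening: 0.205
grasp_force: 58.8
```

carry_out([
  [[0.002,0.035,0,0,0,0,0],[0.004,0.0485,-0.01,0,0,0,0],[0.004,0.0485,-0.04,0,0,0,0],[0.004,0.0485,-0.07,0,0,0,0],[0.004,0.0485,-0.09,0,0,0,0]],
])

```text
time_s: 26.12
eef_pos: [0.5961, 0.1947, 0.1122]
eef_rot: [-0.001, 0.707, 0.707, -0.001]
wrist_force: [-0.5, -0.7, -2.3]
opening: 0.21
grasp_force: 58.9
```

carry_out([
  [[0,0,-0.01,0,0,0,0],[0,0,-0.02,0,0,0,0],[0,0,-0.028,0,0,0,0],[0,0,-0.032,0,0,0,0],[0,0,-0.034,0,0,0,0]],
])

```text
time_s: 26.53
eef_pos: [0.5981, 0.1945, 0.0812]
eef_rot: [0.0, 0.707, 0.707, 0.0]
wrist_force: [-0.1, -0.5, -1.9]
opening: 0.213
grasp_force: 58.9
```

carry_out([
  [[0,0,-0.002,0,0,0,0],[0,0,-0.004,0,0,0,0],[0,0,-0.004,0,0,0,0],[0,0,-0.004,0,0,0,0.4],[0,0,-0.004,0,0,0,0.4]],
])

```text
time_s: 26.95
eef_pos: [0.5982, 0.1948, 0.0777]
eef_rot: [0.0, 0.707, 0.707, 0.001]
wrist_force: [-0.8, 0.5, -0.3]
opening: 0.403
grasp_force: 0.0
```

carry_out([
  [[0,0,0,0,0,0,0.4],[0,0,0.02,0,0,0,0.4],[0,0,0.05,0,0,0,0.4],[0,-0.01,0.09,0,0,0,0.4],[-0.005,-0.04,0.12,0,0,0,0.4]],
])

```text
time_s: 27.37
eef_pos: [0.5937, 0.1579, 0.1994]
eef_rot: [0.001, 0.706, 0.708, 0.002]
wrist_force: [1.7, -0.4, 0.9]
opening: 0.4
grasp_force: 0.0
```

carry_out([
  [[-0.005,-0.04,0,0,0,0,0.4],[-0.01,-0.08,0,0,0,0,0.4],[-0.015,-0.12,0,0,0,0,0.4],[-0.02,-0.16,0,0,0,0,0.4],[-0.025,-0.2,0,0,0,0,0.5]],
])

```text
time_s: 27.78
eef_pos: [0.5675, -0.0462, 0.197]
eef_rot: [0.001, 0.707, 0.707, 0.0]
wrist_force: [1.6, -0.6, -0.1]
opening: 0.494
grasp_force: 0.0
```

```bash
python3 pots.py;python3 basin.py
```

```text
knob [453, 206, 10, 9, 77] [ 0.5565 -0.3648  0.066 ] 0.065
pot [441, 199, 26, 25, 502] [ 0.5561 -0.3631  0.045 ] 0.071
[ 0.56707793 -0.05352895  0.19692326]
top knob local 0.026 0.133 0.099 [107, 172, 5, 29, 58]
top knob local -0.011 -0.039 0.102 [188, 190, 10, 10, 77]
top knob local -0.012 0.028 0.102 [156, 194, 11, 10, 81]
top knob local -0.013 0.094 0.103 [124, 197, 11, 10, 80]
top knob local -0.032 0.133 0.099 [109, 202, 4, 23, 38]
```

carry_out([
  [[-0.001,-0.04,0,0,0,0,0.5],[-0.002,-0.08,0,0,0,0,0.5],[-0.004,-0.12,0,0,0,0,0.5],[-0.006,-0.16,0,0,0,0,0.5],[-0.007,-0.2,0,0,0,0,0.5]],
])

```text
time_s: 28.3
eef_pos: [0.5609, -0.2456, 0.1967]
eef_rot: [0.0, 0.707, 0.707, 0.0]
wrist_force: [0.2, 0.4, -0.1]
opening: 0.503
grasp_force: 0.0
```

carry_out([
  [[-0.002,-0.04,0,0,0,0,0.5],[-0.004,-0.08,-0.01,0,0,0,0.5],[-0.004,-0.115,-0.03,0,0,0,0.5],[-0.004,-0.119,-0.065,0,0,0,0.5],[-0.004,-0.119,-0.1,0,0,0,0.5]],
])

```text
time_s: 28.72
eef_pos: [0.5578, -0.367, 0.0969]
eef_rot: [0.003, 0.708, 0.706, 0.0]
wrist_force: [-0.1, 0.6, -0.1]
opening: 0.499
grasp_force: 0.0
```

carry_out([
  [[0,0,-0.01,0,0,0,0.5],[0,0,-0.025,0,0,0,0.5],[0,0,-0.025,0,0,0,0.5],[0,0,-0.025,0,0,0,0.5],[0,0,-0.025,0,0,0,0.5]],
])

```text
time_s: 29.13
eef_pos: [0.5583, -0.3639, 0.0736]
eef_rot: [0.002, 0.707, 0.707, 0.0]
wrist_force: [1.0, -0.2, 0.9]
opening: 0.499
grasp_force: 0.0
```

carry_out([
  [[-0.001,-0.001,-0.01,0,0,0,0.5],[-0.001,-0.001,-0.022,0,0,0,0.5],[-0.001,-0.001,-0.026,0,0,0,0.5],[-0.001,-0.001,-0.026,0,0,0,0.3],[-0.001,-0.001,-0.026,0,0,0,0]],
])

```text
time_s: 29.55
eef_pos: [0.5553, -0.3642, 0.0444]
eef_rot: [-0.001, 0.707, 0.707, -0.0]
wrist_force: [1.0, -0.2, 0.8]
opening: 0.229
grasp_force: 7.9
```

carry_out([
  [[0,0,0,0,0,0,0],[0,0,0,0,0,0,0],[0,0,0,0,0,0,0],[0,0,0.005,0,0,0,0],[0,0,0.02,0,0,0,0]],
])

```text
time_s: 29.97
eef_pos: [0.5543, -0.3632, 0.0633]
eef_rot: [-0.002, 0.707, 0.707, -0.0]
wrist_force: [-0.1, 0.7, -2.5]
opening: 0.208
grasp_force: 58.6
```

carry_out([
  [[0,0,0.03,0,0,0,0],[0,0,0.065,0,0,0,0],[0,0,0.1,0,0,0,0],[0,0.015,0.13,0,0,0,0],[0,0.05,0.14,0,0,0,0]],
])

```text
time_s: 30.38
eef_pos: [0.5578, -0.3198, 0.2135]
eef_rot: [0.006, 0.708, 0.706, -0.0]
wrist_force: [0.8, 0.0, -0.7]
opening: 0.213
grasp_force: 58.7
```

carry_out([
  [[0,0.04,0,0,0,0,0],[0.004,0.08,0,0,0,0,0],[0.007,0.12,0,0,0,0,0],[0.01,0.16,0,0,0,0,0],[0.013,0.2,0,0,0,0,0]],
])

```text
time_s: 30.8
eef_pos: [0.5689, -0.1129, 0.2072]
eef_rot: [0.001, 0.707, 0.707, 0.0]
wrist_force: [0.8, 1.1, -2.4]
opening: 0.21
grasp_force: 58.8
```

carry_out([
  [[0.006,0.04,0,0,0,0,0],[0.012,0.08,0,0,0,0,0],[0.018,0.12,0,0,0,0,0],[0.024,0.16,0,0,0,0,0],[0.03,0.2,0,0,0,0,0]],
])

```text
time_s: 31.22
eef_pos: [0.5991, 0.0875, 0.2072]
eef_rot: [0.001, 0.707, 0.707, 0.001]
wrist_force: [1.2, -0.5, -1.4]
opening: 0.205
grasp_force: 58.8
```

carry_out([
  [[0.002,0.03,0,0,0,0,0],[0.0035,0.0425,-0.01,0,0,0,0],[0.0035,0.0425,-0.04,0,0,0,0],[0.0035,0.0425,-0.07,0,0,0,0],[0.0035,0.0425,-0.09,0,0,0,0]],
])

```text
time_s: 31.63
eef_pos: [0.6012, 0.128, 0.1135]
eef_rot: [-0.0, 0.707, 0.707, -0.001]
wrist_force: [-0.8, -0.7, -2.2]
opening: 0.212
grasp_force: 58.8
```

carry_out([
  [[0,0,-0.01,0,0,0,0],[0,0,-0.02,0,0,0,0],[0,0,-0.028,0,0,0,0],[0,0,-0.034,0,0,0,0],[0,0,-0.036,0,0,0,0]],
])

```text
time_s: 32.05
eef_pos: [0.6025, 0.1277, 0.0792]
eef_rot: [0.0, 0.707, 0.707, 0.0]
wrist_force: [0.1, 0.4, -1.0]
opening: 0.211
grasp_force: 58.8
```

carry_out([
  [[0,0,-0.002,0,0,0,0],[0,0,-0.0035,0,0,0,0],[0,0,-0.0035,0,0,0,0],[0,0,-0.0035,0,0,0,0.4],[0,0,-0.0035,0,0,0,0.4]],
])

```text
time_s: 32.47
eef_pos: [0.6027, 0.128, 0.0763]
eef_rot: [0.0, 0.707, 0.707, 0.0]
wrist_force: [-1.2, -0.2, -0.2]
opening: 0.402
grasp_force: 0.0
```

carry_out([
  [[0,0,0,0,0,0,0.4],[0,0,0.03,0,0,0,0.4],[0,0,0.07,0,0,0,0.4],[-0.01,0,0.11,0,0,0,0.4],[-0.04,0,0.15,0,0,0,0.4]],
])

```text
time_s: 32.88
eef_pos: [0.5694, 0.1276, 0.2221]
eef_rot: [0.001, 0.707, 0.707, 0.001]
wrist_force: [1.2, 0.1, 1.4]
opening: 0.399
grasp_force: 0.0
```

carry_out([
  [[-0.04,0,0.01,0,0,0,0],[-0.08,0,0.02,0,0,0,0],[-0.12,0,0.03,0,0,0,0],[-0.16,0,0.03,0,0,0,0],[-0.2,0,0.03,0,0,0,0]],
])

```text
time_s: 33.3
eef_pos: [0.3659, 0.128, 0.2496]
eef_rot: [0.001, 0.707, 0.707, 0.001]
wrist_force: [-0.8, 0.1, 0.8]
opening: 0.004
grasp_force: 0.0
```

```bash
python3 pots.py;python3 basin.py; python3 - <<'E'
from h import *
c=dict(np.load('/tmp/top.npz'));cv2.imwrite('pics/top3.png',c['pixels'][:,:,::-1])
P=cloud(c);ok=c['z_map']>0;q=P[ok&(P[...,0]>.6)&(P[...,1]>.05)&(P[...,1]<.42)&(P[...,2]>.215)&(P[...,2]<.26)];print('lid',len(q),q.mean(0),q.min(0),q.max(0))
E
```

```text
[0.3581646  0.12863973 0.24777014]
top knob local -0.003 0.133 0.099 [108, 173, 5, 52, 91]
top knob local -0.012 -0.106 0.101 [220, 187, 10, 10, 74]
top knob local -0.011 -0.039 0.102 [188, 190, 10, 10, 77]
top knob local -0.012 0.028 0.102 [156, 194, 10, 9, 79]
top knob local -0.013 0.094 0.101 [124, 197, 11, 10, 78]
lid 1307 [0.68182558 0.23342284 0.23523646] [0.66691066 0.09232932 0.21500311] [0.70037711 0.37650065 0.24645194]
```

View pics/top3.png

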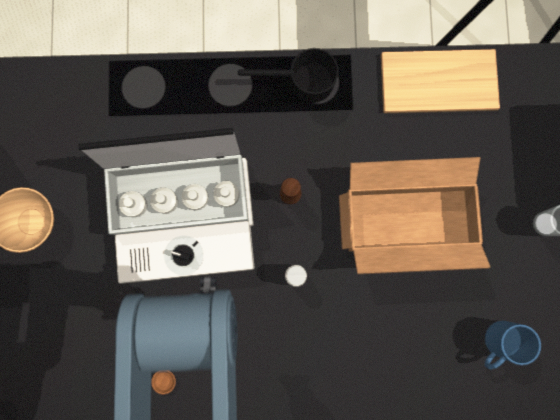

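All four pots stand in the basin, with knobs at (125,202), (157,199), (190,195) and (222,190) in the top view. The lid is still open near its upper stop. Next I bring the shut fingers behind the lid and sweep it shut.

carry_out([
  [[0.02,0.01,0.03,0,0,0,0],[0.05,0.02,0.055,0,0,0,0],[0.085,0.035,0.072,0,0,0,0],[0.12,0.05,0.085,0,0,0,0],[0.155,0.065,0.085,0,0,0,0]],
])

```text
time_s: 33.82
eef_pos: [0.5257, 0.194, 0.338]
eef_rot: [0.002, 0.707, 0.707, 0.003]
wrist_force: [1.1, 0.4, 0.8]
opening: 0.002
grasp_force: 0.0
```

carry_out([
  [[0.04,0.01,0,0,0,0,0],[0.08,0.02,0,0,0,0,0],[0.12,0.03,0,0,0,0,0],[0.16,0.035,0,0,0,0,0],[0.2,0.04,0,0,0,0,0]],
])

```text
time_s: 34.23
eef_pos: [0.7243, 0.2337, 0.3334]
eef_rot: [0.0, 0.707, 0.707, 0.0]
wrist_force: [0.5, -0.6, 0.3]
opening: -0.002
grasp_force: 0.0
```

carry_out([
  [[0.02,0,0,0,0,0,0],[0.022,0,0,0,0,0,0],[0.022,0,0,0,0,0,0],[0.022,0,0,0,0,0,0],[0.022,0,0,0,0,0,0]],
])

```text
time_s: 34.65
eef_pos: [0.7436, 0.2332, 0.3348]
eef_rot: [0.0, 0.707, 0.707, 0.0]
wrist_force: [-0.3, 0.6, 0.2]
opening: -0.002
grasp_force: 0.0
```

carry_out([
  [[0,0,-0.035,0,0,0,0],[0,0,-0.07,0,0,0,0],[0,0,-0.105,0,0,0,0],[0,0,-0.127,0,0,0,0],[0,0,-0.127,0,0,0,0]],
])

```text
time_s: 35.07
eef_pos: [0.7401, 0.2327, 0.2004]
eef_rot: [-0.003, 0.707, 0.707, -0.004]
wrist_force: [-1.1, 0.3, -1.1]
opening: 0.003
grasp_force: 0.0
```

carry_out([
  [[-0.03,0,0,0,0,0,0],[-0.055,0,0,0,0,0,0],[-0.083,0,-0.003,0,0,0,0],[-0.096,0,-0.007,0,0,0,0],[-0.1085,0,-0.012,0,0,0,0]],
])

```text
time_s: 35.48
eef_pos: [0.6357, 0.2334, 0.1994]
eef_rot: [0.002, 0.707, 0.707, 0.002]
wrist_force: [1.3, -0.9, 1.0]
opening: -0.0
grasp_force: 0.5
```

carry_out([
  [[-0.0125,0,-0.008,0,0,0,0],[-0.0225,0,-0.016,0,0,0,0],[-0.0325,0,-0.0265,0,0,0,0],[-0.04,0,-0.037,0,0,0,0],[-0.0445,0,-0.045,0,0,0,0]],
])

```text
time_s: 35.9
eef_pos: [0.5913, 0.2334, 0.1528]
eef_rot: [0.001, 0.707, 0.707, 0.002]
wrist_force: [-0.5, -1.0, 0.9]
opening: -0.001
grasp_force: 0.3
```

carry_out([
  [[-0.004,0,-0.008,0,0,0,0],[-0.007,0,-0.017,0,0,0,0],[-0.009,0,-0.026,0,0,0,0],[-0.011,0,-0.034,0,0,0,0],[-0.011,0,-0.036,0,0,0,0]],
])

```text
time_s: 36.32
eef_pos: [0.5791, 0.2327, 0.112]
eef_rot: [-0.001, 0.707, 0.707, -0.001]
wrist_force: [0.4, 0.0, 0.3]
opening: 0.001
grasp_force: 0.1
```

carry_out([
  [[-0.005,0,-0.002,0,0,0,0],[-0.01,0,-0.004,0,0,0,0],[-0.01,0,-0.006,0,0,0,0],[-0.01,0,-0.007,0,0,0,0],[-0.01,0,-0.007,0,0,0,0]],
])

```text
time_s: 36.73
eef_pos: [0.5703, 0.233, 0.107]
eef_rot: [0.0, 0.707, 0.707, 0.0]
wrist_force: [-0.1, -0.1, -0.4]
opening: 0.0
grasp_force: 0.0
```

```bash
cat > lid.py <<'E'
from h import *
c=snap('scene','lid.png');P=cloud(c);ok=c['z_map']>0
H=np.array([.669,.236]);a=np.radians(4.68);ex=np.array([np.cos(a),np.sin(a)]);ey=np.array([-ex[1],ex[0]])
d=P[...,:2]-H;lx=d@ex;ly=d@ey;z=P[...,2]
for s in(-1,1):
  m=ok&(abs(lx+.134)<.012)&(ly*s>.06)&(ly*s<.12)&(z>.07)&(z<.2);im=c['pixels'];m&=im.max(2)<70
  print('edge',m.sum(),P[m].mean(0).round(4),np.percentile(z[m],95) if m.any() else 0)
o=get_obs();print(o['eef_pos'],o['wrist_force'])
E
python3 lid.py
```

```text
edge 18 [0.5467 0.1356 0.1101] 0.11256756590658197
edge 39 [0.5321 0.3163 0.1098] 0.11196559167593981
[0.57047055 0.232979   0.10717857] [-0.22444121 -0.01946382  0.85664184]
```

carry_out([
  [[0,0,-0.001,0,0,0,0],[0,0,-0.002,0,0,0,0],[0,0,-0.003,0,0,0,0],[0,0,-0.0035,0,0,0,0],[0,0,-0.0035,0,0,0,0]],
])

```text
time_s: 37.2
eef_pos: [0.5706, 0.233, 0.1045]
eef_rot: [0.0, 0.707, 0.707, 0.0]
wrist_force: [-2.9, -0.9, 6.8]
opening: -0.001
grasp_force: 3.1
```

carry_out([
  [[0,0,-0.001,0,0,0,0],[0,0,-0.0015,0,0,0,0],[0,0,-0.0015,0,0,0,0],[0,0,-0.0015,0,0,0,0],[0,0,-0.0015,0,0,0,0]],
])

```text
time_s: 37.62
eef_pos: [0.5707, 0.233, 0.1044]
eef_rot: [0.0, 0.707, 0.707, 0.0]
wrist_force: [-6.4, -2.9, 15.0]
opening: 0.001
grasp_force: 7.4
```

carry_out([
  [[0,0,0.02,0,0,0,0],[0,0,0.05,0,0,0,0],[-0.03,0,0.08,0,0,0,0.3],[-0.06,0,0.09,0,0,0,0.3],[-0.1,0,0.09,0,0,0,0.3]],
])

```text
time_s: 38.03
eef_pos: [0.4729, 0.2332, 0.1959]
eef_rot: [0.002, 0.708, 0.707, 0.003]
wrist_force: [0.3, 1.3, 0.5]
opening: 0.299
grasp_force: 0.0
```

carry_out([
  [[-0.04,-0.01,0,0,0,0,0.3],[-0.08,-0.02,0,0,0,0,0.3],[-0.12,-0.03,0,0,0,0,0.3],[-0.14,-0.04,0,0,0,0,0.3],[-0.14,-0.04,0,0,0,0,0.3]],
])

```text
time_s: 38.45
eef_pos: [0.3262, 0.1921, 0.1912]
eef_rot: [-0.0, 0.707, 0.708, -0.001]
wrist_force: [0.5, -0.2, -0.8]
opening: 0.302
grasp_force: 0.0
```

```bash
python3 lid.py; python3 - <<'E'
from h import *
c=snap('top');im=c['pixels']
cv2.imwrite('pics/knob1.png',cv2.resize(im[225:285,150:225][:,:,::-1],None,fx=8,fy=8,interpolation=cv2.INTER_CUBIC))
m=np.zeros(im.shape[:2],np.uint8);m[238:272,168:202]=(im[238:272,168:202].max(2)<110)
n,l,s,ct=cv2.connectedComponentsWithStats(m)
for i in range(1,n):print(s[i],onz(c,*ct[i],.08).round(4),onz(c,*ct[i],.061).round(4))
E
```

```text
edge 14 [0.5468 0.1401 0.1076] 0.10995653373852195
edge 36 [0.5321 0.3171 0.1071] 0.10938675430975217
[0.32880071 0.19266459 0.19206743] [0.61200863 0.5281486  0.6438888 ]
[193 242   5   4  11] [0.4983 0.1902 0.08  ] [0.4994 0.1933 0.061 ]
[172 245  22  21 336] [0.4745 0.2148 0.08  ] [0.4752 0.2183 0.061 ]
```

View pics/knob1.png

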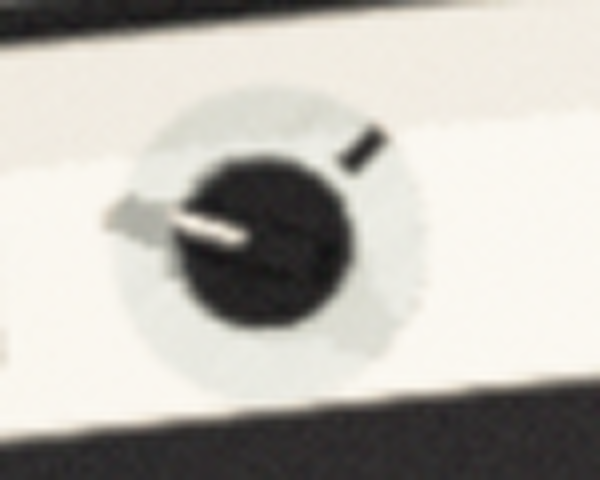

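The lid edge is at its shut height (bar top ~0.108) and met a firm stop. In the crop the pointer still lies at left and the mark at (363,148). Pointer is at 70.6° world and the mark at about -45°, so about 2.02 rad clockwise. I turn the hand to match the bar grip.

carry_out([
  [[0.035,0.006,0,0,0,-0.1,0.35],[0.07,0.012,0,0,0,-0.2,0.35],[0.105,0.018,-0.01,0,0,-0.3,0.35],[0.14,0.023,-0.03,0,0,-0.34,0.35],[0.146,0.0235,-0.06,0,0,-0.34,0.35]],
])

```text
time_s: 38.97
eef_pos: [0.4853, 0.2174, 0.134]
eef_rot: [0.002, 0.818, 0.576, 0.005]
wrist_force: [-0.4, -0.6, -0.1]
opening: 0.354
grasp_force: 0.0
```

carry_out([
  [[0,0,-0.01,0,0,0,0.35],[0,0,-0.02,0,0,0,0.35],[0,0,-0.02,0,0,0,0.35],[0,0,-0.02,0,0,0,0.35],[0,0,-0.02,0,0,0,0.35]],
])

```text
time_s: 39.38
eef_pos: [0.4768, 0.2168, 0.1134]
eef_rot: [0.0, 0.816, 0.577, 0.001]
wrist_force: [0.9, 0.4, -0.7]
opening: 0.35
grasp_force: 0.0
```

```bash
python3 -c "
from h import *
from scipy.spatial.transform import Rotation as R
o=get_obs();w=o['eef_rot'];print(o['eef_pos'],R.from_quat([*w[1:],w[0]]).as_matrix()[:,1],o['q'])"
```

```text
[0.47678299 0.21678507 0.1134304 ] [ 0.9428924  -0.33309213  0.00188238] [1.99855435e-01 2.07140505e-01 1.83523750e+00 5.43579728e-05
 1.09699177e+00 5.39411289e-01]
```

carry_out([
  [[-0.002,-0.001,-0.015,0,0,0,0.35],[-0.002,-0.001,-0.03,0,0,0,0.35],[-0.002,-0.001,-0.038,0,0,0,0.35],[-0.002,-0.001,-0.038,0,0,0,0.35],[-0.002,-0.001,-0.038,0,0,0,0.2]],
])

```text
time_s: 39.8
eef_pos: [0.4745, 0.2156, 0.0748]
eef_rot: [0.0, 0.816, 0.577, 0.0]
wrist_force: [-0.6, -0.5, -0.3]
opening: 0.225
grasp_force: 0.0
```

carry_out([
  [[0,0,0,0,0,0,0],[0,0,0,0,0,0,0],[0,0,0,0,0,0,0],[0,0,0,0,0,0,0],[0,0,0,0,0,0,0]],
])

```text
time_s: 40.22
eef_pos: [0.4737, 0.2161, 0.0753]
eef_rot: [-0.001, 0.816, 0.577, -0.0]
wrist_force: [-5.6, 1.5, 6.0]
opening: 0.123
grasp_force: 59.2
```

Gripped. I turn 2.0 rad clockwise in four calls.

carry_out([
  [[0,0,0,0,0,-0.1,0],[0,0,0,0,0,-0.2,0],[0,0,0,0,0,-0.3,0],[0,0,0,0,0,-0.4,0],[0,0,0,0,0,-0.5,0]],
])

```text
time_s: 40.63
eef_pos: [0.4729, 0.2166, 0.0753]
eef_rot: [-0.001, 0.935, 0.355, -0.001]
wrist_force: [-10.1, 4.7, 8.1]
opening: 0.121
grasp_force: 59.7
```

carry_out([
  [[0,0,0,0,0,-0.1,0],[0,0,0,0,0,-0.2,0],[0,0,0,0,0,-0.3,0],[0,0,0,0,0,-0.4,0],[0,0,0,0,0,-0.5,0]],
])

```text
time_s: 41.05
eef_pos: [0.4723, 0.2174, 0.0753]
eef_rot: [-0.002, 0.994, 0.113, -0.002]
wrist_force: [-11.1, 8.7, 8.2]
opening: 0.125
grasp_force: 59.8
```

carry_out([
  [[0,0,0,0,0,-0.1,0],[0,0,0,0,0,-0.2,0],[0,0,0,0,0,-0.3,0],[0,0,0,0,0,-0.4,0],[0,0,0,0,0,-0.5,0]],
])

```text
time_s: 41.47
eef_pos: [0.4723, 0.2184, 0.0753]
eef_rot: [-0.002, 0.991, -0.137, -0.002]
wrist_force: [-10.2, 13.2, 7.6]
opening: 0.121
grasp_force: 59.6
```

carry_out([
  [[0,0,0,0,0,-0.1,0],[0,0,0,0,0,-0.2,0],[0,0,0,0,0,-0.3,0],[0,0,0,0,0,-0.4,0],[0,0,0,0,0,-0.51,0]],
])

```text
time_s: 41.88
eef_pos: [0.4727, 0.2193, 0.0753]
eef_rot: [-0.003, 0.924, -0.382, -0.002]
wrist_force: [-7.2, 17.3, 4.4]
opening: 0.12
grasp_force: 59.1
```

carry_out([
  [[0,0,0,0,0,0,0],[0,0,0,0,0,0,0],[0,0,0,0,0,0,0],[0,0,0,0,0,0,0.3],[0,0,0,0,0,0,0.3]],
])

```text
time_s: 42.3
eef_pos: [0.475, 0.216, 0.0752]
eef_rot: [-0.001, 0.925, -0.379, 0.001]
wrist_force: [0.4, 0.2, -0.1]
opening: 0.298
grasp_force: 0.0
```

carry_out([
  [[0,0,0.03,0,0,0,0.3],[0,0,0.07,0,0,0,0.3],[-0.03,-0.01,0.1,0,0,0,0.3],[-0.07,-0.02,0.1,0,0,0,0.3],[-0.11,-0.03,0.1,0,0,0,0.3]],
])

```text
time_s: 42.72
eef_pos: [0.3663, 0.1852, 0.177]
eef_rot: [-0.002, 0.925, -0.38, 0.003]
wrist_force: [-1.3, -0.7, 0.6]
opening: 0.301
grasp_force: 0.0
```

carry_out([
  [[-0.03,0,0,0,0,0,0.3],[-0.03,0,0,0,0,0,0.3],[-0.03,0,0,0,0,0,0.3],[-0.03,0,0,0,0,0,0.3],[-0.03,0,0,0,0,0,0.3]],
])

```text
time_s: 43.13
eef_pos: [0.3364, 0.1856, 0.1748]
eef_rot: [-0.0, 0.925, -0.38, 0.001]
wrist_force: [-0.1, -0.0, -0.3]
opening: 0.301
grasp_force: 0.0
```

```bash
python3 lid.py; python3 flap.py; python3 - <<'E'
from h import *
c=snap('top');im=c['pixels']
a=cv2.resize(im[230:280,150:220][:,:,::-1],None,fx=8,fy=8,interpolation=cv2.INTER_CUBIC)
b=cv2.resize(im[120:300,70:350][:,:,::-1],(560,360))
cv2.imwrite('pics/end.png',cv2.resize(np.vstack([a,b]),None,fx=.78,fy=.78))
E
```

```text
edge 16 [0.5467 0.1393 0.1075] 0.10940574305473819
edge 37 [0.5322 0.318  0.1074] 0.10967467088186582
[0.33614546 0.18554712 0.17449691] [ 0.470919   -0.39150652 -0.22138051]
[0.33614546 0.18554712 0.17449691]
0.08 60 [ 0.47  -0.362  0.082]
0.09 97 [ 0.46  -0.359  0.09 ]
0.1 87 [ 0.449 -0.359  0.1  ]
0.11 65 [ 0.44  -0.36   0.108]
0.08 19 [ 0.621 -0.359  0.081]
0.09 28 [ 0.632 -0.358  0.09 ]
0.1 26 [ 0.644 -0.359  0.1  ]
0.11 43 [ 0.657 -0.36   0.109]
barf 0 0
```

View pics/end.png

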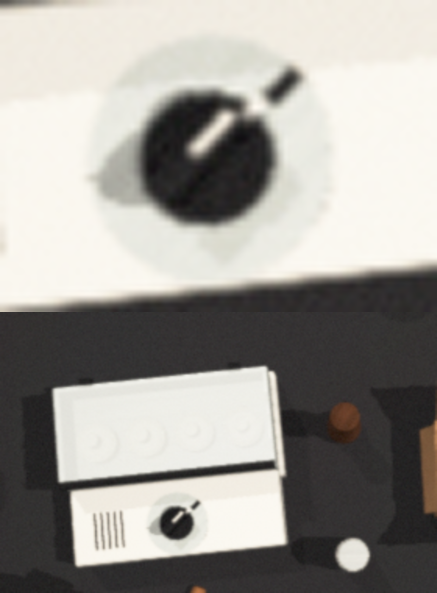

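The pointer, at (255,108), lines up with the mark at (285,85). The lid is shut with four pots visible under it, and the mill and jar are still standing.

```bash
python3 -c "
from bench import hand_in
print(hand_in())"
```

```text
the job is handed in; nothing more can be done
None
```

I handed the job in at about 43 s on the robot's clock; by the last pictures all four pots stand in the basin, the lid is shut and the pointer is on the mark, both carton flaps are folded back, and the mill and jar are still standing, though `hand_in` returned no verdict.

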